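# Drain the comb over the dish

### The job

Draw the blue comb out of its slanted holder, turn it level with its teeth pointing straight down, and finish holding it still in the gripper some 10 to 25 cm above the tray, lengthwise over the long blue dish so that the whole row of teeth is over the dish (either way round). Do not let go of it, and leave the dish, soap pump, cup and nail clipper where they stand.

Things in the scene. Friction and masses are not known exactly. Their poses are not given: they have to be found in the camera images.
- comb_grip (a point): Middle of the handle of the loose blue comb (50 g), the place to grip. x runs along the comb to its toothed tip, y across its thickness, z from teeth to spine. Handle: x -45 to 45 mm, 12 mm thick, 18 mm tall (z -9 to 9). Toothed part: x 45 to 150 mm, 8 mm thick, z 9 (spine) to -19 mm (ends of the teeth).
- comb_heel (a point): Point of the comb at the handle end of the row of teeth, 45 mm from comb_grip along the comb's x, 5 mm towards the teeth (z -5 mm); same axes as comb_grip
- comb_tip (a point): Point of the comb at its toothed tip, 150 mm from comb_grip along the comb's x, 5 mm towards the teeth (z -5 mm); same axes as comb_grip
- comb: The same comb, 195 mm long; origin and axes are those of comb_grip. At the start its toothed end is 80 mm deep in the holder, its flat plane upright, the handle rising at 45 degrees towards the robot, the spine on the upper side.
- holder: Fixed white ceramic holder: foot 120 x 70 x 12 mm and on it a socket tube (39 x 19 mm outside, walls 4 mm, inside 31 x 11 mm, 80 mm deep, 45 degrees slant) whose mouth points up and along the holder's -x. Origin under the foot, z up. The comb comes out only along the slant, by at least 80 mm (equally up and along -x).
- holder_mouth (a point): Centre of the mouth of the socket, 59 mm along -x and 83 mm above the holder's origin; axes of the holder
- dish: Loose blue oblong ceramic dish, 180 x 90 mm, 22 mm high, walls 5 mm, open at the top; origin at the centre of its underside, x along its length, z up. It stands on the tray, whose floor is 8 mm above the work surface (z = 0.008).
- pump: Grey plastic soap pump with a white push head, 66 mm across, 166 mm high, loose, to be left alone; origin at the centre of its underside
- cup: White plastic toothbrush cup, empty, 72 mm across, 100 mm high, loose, to be left alone; origin at the centre of its underside
- clipper: Steel nail clipper lying flat, 63 x 14 x 11 mm, loose, to be left alone; origin at the centre of its underside, x along its length
Things that resemble listed ones, but are neither listed nor needed, are in the scene too. Of the things shaped like the comb, the blue one is meant.

How it is judged:
By the outcome, as a careful person would: the job done as asked, in the order asked, and still so for the second after the job is handed in, while the arm keeps its last pose, push and grip.
It also fails if it takes over 38 s, if anything falls off the work surface, if the arm or the gripper's body presses on something with over 40 N, if the wrist force passes 120 N, or if a joint passes its speed limit or range.

### The arm

A 6-joint arm with a two-finger parallel gripper is mounted at the origin on the work surface. World frame = base frame: x ahead of the robot, y to its left, z up, the work surface at z = 0. Lengths are in m, angles in rad, forces in N, time in s.
With the tool pointing down it reaches from about 0.4 to 0.825 m from the base axis. Payload 7 kg.
Tool frame: the origin (TCP) lies at the centre of the arm's flange, where the gripper is bolted on; the fingertips stand 178 mm ahead of it and the grasp point (between the pads) lies 159 mm ahead of it; z points along the fingers, y is the direction in which the jaws open and shut (so a half turn about z gives the same grasp; the last joint's range is limited). The gripper opens to 88 mm and grips with 3 to 60 N. Pads are 19 mm wide; open, the fingers measure 130 mm over their backs; the gripper's body (78 mm by 193 mm) begins 47 mm behind the grasp point.
Start: joints at [1.528, 0.359, 0.012, 0, -1.224, -0.288], TCP at [0.219, 0.638, 0.405] pointing down, gripper open.
Joint ranges: [-3.07, 3.07], [-1.43, 2.12], [-1.02, 1.25], [-3.03, 1.67], [-3.05, -0], [-3.03, 3.03]. Speed limits (rad/s): [2.39, 2.39, 3.01, 3.14, 3.14, 3.14].

### API

Orientations are given as [roll, pitch, yaw] about the fixed x, y, z axes, in that order (R = Rz(yaw) Ry(pitch) Rx(roll)).
In Python, from station import * gives the robot as it stands.
- The arm moves only by the tool send_rows, never from a script. Its argument "motion" is a list of rows, each an object with "offset": the shift along the tool's x, y, z in cm, a list of three; "turn": the turn about the tool's z in degrees. In form: [{"offset": [x, y, z], "turn": turn}, ...]. A call has 1 to 8 rows; each row is the pose to reach, as a shift and turn from the pose commanded when the call began, along the tool's axes at that moment; what a row does not reach only later rows make up. A row lasts 1/10 s, in which the tool goes at most 50 mm and 8.59 degrees, less where a joint would pass 70% of its speed; a pose out of reach is approached as far as the arm can. A call with a gripper value outside its range is refused whole. "hand" is the opening, from -1 (shut) to 1 (fully open), set as the call begins (left out, the last holds). The fingers move at their own pace and stop on an object; "squeeze" is the grip in N (left out, the last holds). Time passes only in rows, so rows that repeat a pose let the fingers close. It gives the time, the measured TCP pose, the force and the opening at its end, in the units of the state.
- get_state(): the state, without advancing time (a new reading comes with each control period).
- grab_frame(name): name is "side" or "top" or "wrist"; returns a dict with "frame" (400x640x3 uint8, blue, green, red), "range_z" (400x640 float32, m along the optical axis (not along the pixel's ray), 0 where there is no reading), "vertical_fov" (degrees; the focal length in pixels is half the picture's height over the tangent of half this angle, whatever the lens; pixels are square), "cx", "cy" (the principal point, pixels), "cam_to_world" (4x4, takes a point from camera to world coordinates). Camera axes: x right, y up, looking along -z (the intrinsics and any distortion apply to the point x, -y, -z); pixel columns grow to the right and rows downward; lengths in m; the calibration is good to about 2 mm. The wrist camera is an equidistant fisheye: a pixel r from the principal point sees the ray r / f radians off the axis. A picture is of the moment at which its call begins.
- job_done(): hands the job in, once; it reports no verdict.
The state is a dict: "t": time; "q": joint angles; "qd": joint speeds; "joint_efforts": joint torques, N m; "eef_pos": TCP position; "ee_rot": TCP orientation; "force": force on the tool from outside, world axes, zero at the start; "moment": the same for the moment, N m; "width": finger opening in m.
Only numpy, scipy, OpenCV 4.12 (cv2) and the standard library are available. Lean on these libraries where they do the work, as an engineer would, in place of code of your own. Each camera call takes 0.05 s, during which the arm holds its last target. There are 200 camera calls.

## Working session

There is one attempt and no reset: what is moved stays moved. The work goes in short steps, Python scripts to look and compute and a tool call to move; the robot and the scene stay as the last step left them, time stands still between calls to the robot, and variables do not carry over. Pictures are saved under pics/ and viewed, about 8 in all and at most 12, crops included, and the job is handed in when it is done.

Besides the shell and the picture viewer there is one more tool, called after "Emit:" as name(argument=value, ...), one argument or row to a line, values as JSON. send_rows: Moves the arm, as the interface text tells. Its arguments: {"type":"object","properties":{"motion":{"type":"array"},"hand":{"type":"number"},"squeeze":{"type":"number"}},"required":["motion"]}

```bash
mkdir -p pics; ls
cat > h.py <<'E'
import numpy as np, cv2
from station import *
def K(d):
    f=200/np.tan(np.radians(d["vertical_fov"])/2); return f,d["cx"],d["cy"]
def cloud(d):  # pinhole only -> world points HxWx3
    f,cx,cy=K(d); v,u=np.mgrid[0:400,0:640]; z=d["range_z"]
    P=np.stack([(u-cx)/f*z,-(v-cy)/f*z,-z,np.ones_like(z)],-1)
    return (P@np.array(d["cam_to_world"]).T)[...,:3]
E
python3 - <<'E'
from h import *
import pickle
for n in ("side","top"):
    d=grab_frame(n); pickle.dump(d,open(n+".pkl","wb")); cv2.imwrite(f"pics/{n}1.png",d["frame"])
    print(n,K(d),np.round(d["cam_to_world"],3).tolist(),[k for k in d])
print(get_state())
E
```

```text
pics
side (np.float64(508.89832520229356), 319.94761951766947, 195.3502275396105) [[-0.97, -0.184, 0.157, 0.737], [0.241, -0.686, 0.687, 1.182], [-0.019, 0.704, 0.71, 1.313], [0.0, 0.0, 0.0, 1.0]] ['frame', 'range_z', 'vertical_fov', 'cx', 'cy', 'cam_to_world']
top (np.float64(475.7966666246148), 320.5523572357722, 195.1372311243051) [[0.028, 0.991, -0.134, 0.294], [-1.0, 0.028, 0.001, 0.025], [0.005, 0.134, 0.991, 1.524], [0.0, 0.0, 0.0, 1.0]] ['frame', 'range_z', 'vertical_fov', 'cx', 'cy', 'cam_to_world']
{'t': 0.1, 'q': array([ 1.52811610e+00,  3.59288131e-01,  1.11425398e-02, -3.07585355e-04,
       -1.22410489e+00, -2.88082868e-01]), 'qd': array([-2.33687218e-03, -2.62903462e-03,  3.24470664e-03,  6.13630274e-04,
        1.09934924e-05,  2.39893645e-03]), 'joint_efforts': array([-4.60694446e-04, -5.84163129e+01,  2.93756765e+01,  7.01560244e+00,
        1.02333233e-02, -4.50303014e-05]), 'eef_pos': array([0.21917342, 0.63823337, 0.40383045]), 'ee_rot': array([ 3.14011627e+00, -1.35932741e-04, -3.30867714e-01]), 'force': array([-0.4048529 ,  0.07934412,  0.28347782]), 'moment': array([-0.05376031, -0.02138398, -0.0032148 ]), 'width': 0.08759397541156592}
```

View pics/side1.png

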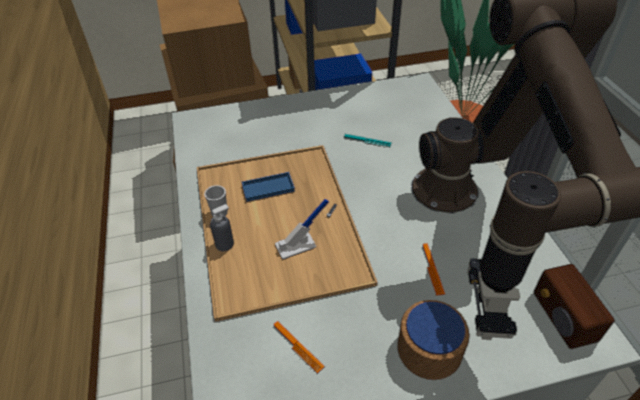

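View pics/top1.png

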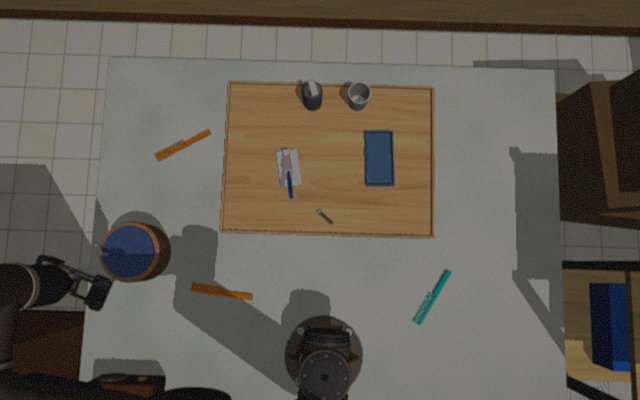

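Comb-like things in the side view: orange (298,347), orange (432,268), teal (367,140), and dark blue in the white holder (316,212). The last one fits: it is blue and slanted in the holder. I'll confirm it in an enlarged crop and measure it.

Run:
```python
from h import *
import pickle
s=pickle.load(open("side.pkl","rb")); t=pickle.load(open("top.pkl","rb"))
a=cv2.resize(s["frame"][165:265,190:350],None,fx=5,fy=5,interpolation=cv2.INTER_CUBIC)[:, :]
b=cv2.resize(t["frame"][70:240,255:405],None,fx=4,fy=4,interpolation=cv2.INTER_CUBIC)
cv2.imwrite("pics/c1.png",a)
for n,d,roi in(("side",s,(190,350,165,265)),("top",t,(255,405,70,240))):
    P=cloud(d); hsv=cv2.cvtColor(d["frame"],cv2.COLOR_BGR2HSV)
    u0,u1,v0,v1=roi; m=np.zeros((400,640),bool); m[v0:v1,u0:u1]=True
    blue=m&(hsv[...,0]>95)&(hsv[...,0]<130)&(hsv[...,1]>120)&(d["range_z"]>0)
    k,l,st,c=cv2.connectedComponentsWithStats(blue.astype(np.uint8))
    for i in range(1,k):
        if st[i,4]<40: continue
        Q=P[l==i]; print(n,st[i],np.round(c[i]),"min",Q.min(0).round(3),"max",Q.max(0).round(3),"mean",Q.mean(0).round(4))
        # line fit
        q=Q-np.median(Q,0); q=Q[np.linalg.norm(q,axis=1)<.15]; U,S,V=np.linalg.svd(q-q.mean(0),full_matrices=False); print("  dir",V[0].round(3),V[2].round(3),"ext",np.percentile((q-q.mean(0))@V[0],[1,99]).round(3),"rect",cv2.minAreaRect(q[:,:2].astype(np.float32)))
```

```text
side [243 173  50  28 867] [267. 186.] min [ 0.539 -0.215  0.002] max [ 0.711 -0.111  0.039] mean [ 0.6249 -0.1654  0.0176]
  dir [0.999 0.051 0.002] [-0.002  0.088 -0.996] ext [-0.084  0.084] rect ((0.6249983310699463, -0.16417931020259857), (0.17219969630241394, 0.10251282155513763), 1.65701162815094)
side [303 200  25  27 133] [315. 213.] min [0.47  0.106 0.088] max [0.552 0.129 0.18 ] mean [0.5123 0.119  0.1374]
  dir [ 0.654  0.099 -0.75 ] [ 0.303 -0.943  0.14 ] ext [-0.057  0.055] rect ((0.5109608769416809, 0.1192580834031105), (0.08385608345270157, 0.014687754213809967), 9.469533920288086)
top [366 131  27  54 788] [379. 158.] min [ 0.536 -0.206  0.004] max [ 0.711 -0.117  0.037] mean [ 0.6245 -0.1615  0.0155]
  dir [-0.999 -0.052 -0.002] [-0.     0.046 -0.999] ext [-0.085  0.087] rect ((0.6231322884559631, -0.1611119508743286), (0.1743445247411728, 0.0846821740269661), 2.205716133117676)
top [288 172   4  26  57] [289. 185.] min [0.468 0.108 0.096] max [0.555 0.124 0.182] mean [0.5075 0.1151 0.1482]
  dir [-0.705 -0.131  0.697] [ 0.206 -0.978  0.024] ext [-0.068  0.048] rect ((0.5121575593948364, 0.11585384607315063), (0.08808576315641403, 0.006651474162936211), 10.770020484924316)
```

View pics/c1.png

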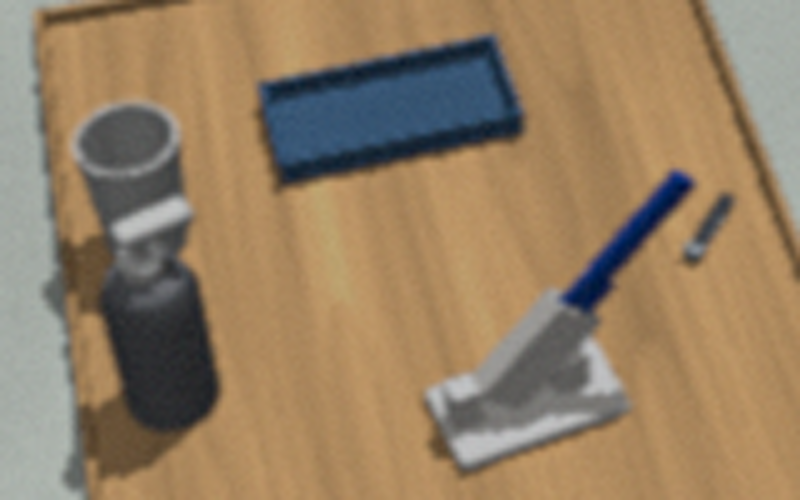

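The crop confirms it: dark blue handle (630,240) rising from the white socket (540,350). The dish is at top right, the pump and cup on the left, and the clipper at (710,230). Next I measure the holder's yaw and how high the basket stands under my path.

Run:
```python
from h import *
import pickle
for n,roi in(("side",(265,330,225,262)),("top",(270,306,143,192))):
    d=pickle.load(open(n+".pkl","rb")); P=cloud(d); hsv=cv2.cvtColor(d["frame"],cv2.COLOR_BGR2HSV)
    u0,u1,v0,v1=roi; m=np.zeros((400,640),bool); m[v0:v1,u0:u1]=True
    w=m&(hsv[...,1]<60)&(hsv[...,2]>90)
    Q=P[w]; foot=Q[(Q[:,2]<.035)&(Q[:,2]>.008)]; tube=Q[Q[:,2]>.045]
    print(n,len(foot),foot[:,2].mean().round(3),"foot rect",cv2.minAreaRect(Q[:,:2].astype(np.float32)),"tube rect",cv2.minAreaRect(tube[:,:2].astype(np.float32)),tube.max(0).round(3),tube.mean(0).round(3))
    if n=="top":
        B=P[215:285,95:180].reshape(-1,3); print("basket",np.percentile(B,[1,50,99],axis=0).round(3))
        print("pump",P[80:110,300:322].reshape(-1,3).max(0).round(3)); print("clip",P[216,324].round(3),"orange low",P[290,220].round(3))
```

```text
side 431 0.021 foot rect ((0.625886857509613, 0.628108561038971), (1.1232678890228271, 0.12917861342430115), 85.22998809814453) tube rect ((0.6850417852401733, 0.6427993774414062), (1.0794752836227417, 0.10149816423654556), 79.13338470458984) [0.737 1.182 1.313] [0.586 0.148 0.087]
top 566 0.02 foot rect ((0.46729880571365356, 0.10172264277935028), (0.3730430603027344, 0.07236932963132858), 12.884824752807617) tube rect ((0.46164458990097046, 0.09174461662769318), (0.36064890027046204, 0.02935195527970791), 17.04492950439453) [0.637 0.146 1.524] [0.588 0.129 0.083]
basket [[ 0.203  0.467 -0.007]
 [ 0.308  0.558  0.115]
 [ 0.419  0.736  0.334]]
pump [0.89  0.102 1.524]
clip [0.431 0.01  0.018] orange low [ 0.19   0.332 -0.003]
```

Emit:
send_rows(
  motion=[
    {"offset": [0, 0, -2], "turn": 0},
  ],
)

```text
t: 0.2
eef_pos: [0.219, 0.6378, 0.4212]
ee_rot: [3.135, -0.001, -0.331]
force: [0.8, -0.0, -0.3]
width: 0.0875
```

Emit:
send_rows(
  motion=[
    {"offset": [5, 5, 0], "turn": -4},
    {"offset": [10, 10, 0], "turn": -8},
    {"offset": [15, 15, 0], "turn": -12},
    {"offset": [20, 20, 0], "turn": -16},
    {"offset": [25, 25.5, 0], "turn": -20},
    {"offset": [30, 31, 0], "turn": -24},
    {"offset": [34, 35, 0], "turn": -28},
    {"offset": [36, 37, 0], "turn": -28},
  ],
)

```text
t: 1.0
eef_pos: [0.3907, 0.2748, 0.4247]
ee_rot: [-3.141, -0.0, 0.161]
force: [1.3, 0.2, 0.2]
width: 0.0878
```

Emit:
send_rows(
  motion=[
    {"offset": [2, 0, 0], "turn": 0},
    {"offset": [2, 0, 0], "turn": 0},
    {"offset": [2, 0, 0], "turn": 0},
    {"offset": [2, 0, 0], "turn": 0},
    {"offset": [2, 0, 0], "turn": 0},
  ],
)

```text
t: 1.5
eef_pos: [0.4097, 0.2805, 0.4245]
ee_rot: [3.141, 0.0, 0.159]
force: [0.1, -0.9, 1.1]
width: 0.088
```

Run:
```python
from h import *
import pickle
print(get_state())
d=grab_frame("wrist"); pickle.dump(d,open("wrist.pkl","wb")); cv2.imwrite("pics/w1.png",d["frame"]); print(K(d),np.round(d["cam_to_world"],3).tolist(),(d["range_z"]>0).mean())
```

```text
{'t': 1.5, 'q': array([ 9.96894658e-01,  4.80856224e-02, -3.39606392e-01, -1.71487202e-04,
       -1.18357500e+00,  7.32964045e-01]), 'qd': array([-6.05301042e-05, -1.61250529e-03,  2.11349080e-04,  2.48362414e-03,
       -8.23076550e-04,  3.40765306e-03]), 'joint_efforts': array([-2.40766648e-01, -3.28180325e+01,  2.89189088e+01,  6.84140727e+00,
        7.43868761e-02, -7.10334731e-03]), 'eef_pos': array([0.40970116, 0.28051344, 0.42446795]), 'ee_rot': array([3.14134906e+00, 4.32916859e-04, 1.58997530e-01]), 'force': array([ 0.05584812, -0.92135857,  1.11837564]), 'moment': array([-0.04796958,  0.05540662,  0.0143951 ]), 'width': 0.08795546984617972}
(np.float64(309.70691628693146), 317.9211836380462, 197.74492603081939) [[0.158, 0.939, 0.304, 0.492], [-0.987, 0.151, 0.049, 0.293], [-0.0, -0.308, 0.951, 0.406], [0.0, 0.0, 0.0, 1.0]] 0.995890625
```

View pics/w1.png

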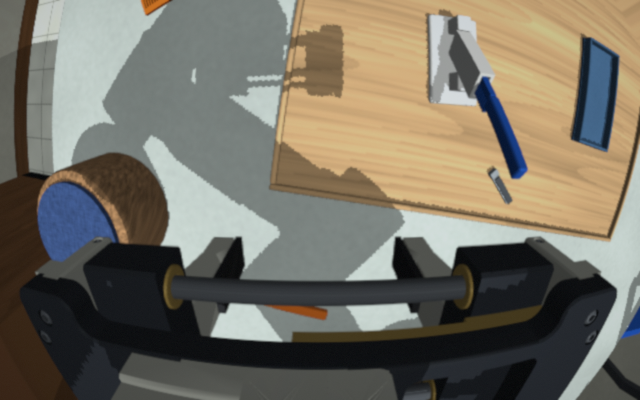

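Emit:
send_rows(
  motion=[
    {"offset": [-0.5, 4, 0], "turn": 0},
    {"offset": [-1, 8, 0], "turn": 0},
    {"offset": [-1.5, 12, 0], "turn": 0},
    {"offset": [-1.5, 16, 0], "turn": 0},
    {"offset": [-1.5, 16.5, 0], "turn": 0},
    {"offset": [-1.5, 16.5, 0], "turn": 0},
    {"offset": [-1.5, 16.5, 0], "turn": 0},
  ],
)

```text
t: 2.25
eef_pos: [0.4214, 0.1154, 0.4248]
ee_rot: [-3.141, -0.0, 0.158]
force: [0.5, 0.2, -1.0]
width: 0.0874
```

```bash
cat >> h.py <<'E'
def wcloud(d):
    f,cx,cy=K(d); v,u=np.mgrid[0:400,0:640]; x=(u-cx)/f; y=(v-cy)/f; r=np.hypot(x,y)+1e-9
    z=d["range_z"]; k=np.tan(np.minimum(r,1.5))/r*z
    return (np.stack([x*k,-y*k,-z,np.ones_like(z)],-1)@np.array(d["cam_to_world"]).T)[...,:3]
E
python3 - <<'E'
from h import *
import pickle
s=get_state(); print(s["eef_pos"],s["ee_rot"])
d=grab_frame("wrist"); pickle.dump(d,open("wrist.pkl","wb")); cv2.imwrite("pics/w2.png",d["frame"])
P=wcloud(d); hsv=cv2.cvtColor(d["frame"],cv2.COLOR_BGR2HSV)
box=(abs(P[...,0]-.53)<.13)&(abs(P[...,1]-.12)<.07)
bl=box&(hsv[...,0]>105)&(hsv[...,0]<130)&(hsv[...,1]>150)&(P[...,2]>.08)&(P[...,2]<.22)
Q=P[bl]; print(len(Q),Q.min(0),Q.max(0),Q.mean(0)); V=np.linalg.svd(Q-Q.mean(0),full_matrices=False)[2]; print(V.round(3))
print("comb rect",cv2.minAreaRect(Q[:,:2].astype(np.float32)))
w=box&(hsv[...,1]<60)&(hsv[...,2]>80)&(P[...,2]>.013)&(P[...,2]<.12)
F=P[w]; f=F[F[:,2]<.03]; print("foot",len(f),f[:,2].mean(),cv2.minAreaRect(f[:,:2].astype(np.float32)))
T=F[F[:,2]>.045]; print("tube",cv2.minAreaRect(T[:,:2].astype(np.float32)),T.max(0))
E
```

```text
[0.42135592 0.11538914 0.42475813] [-3.14135395e+00 -2.96663568e-04  1.58221502e-01]
1190 [0.4646863  0.10413819 0.09845773] [0.55640091 0.12671829 0.18244984] [0.50292471 0.11477299 0.15277421]
[[-0.718 -0.127  0.685]
 [ 0.23  -0.971  0.061]
 [-0.657 -0.201 -0.726]]
comb rect ((0.5106794834136963, 0.11611037701368332), (0.0931193083524704, 0.01005202904343605), 9.789124488830566)
foot 3327 0.021213402873355144 ((0.5800493955612183, 0.12820687890052795), (0.1128934994339943, 0.07023877650499344), 10.267581939697266)
tube ((0.5783364772796631, 0.1277412474155426), (0.09350742399692535, 0.01962895132601261), 10.88232135772705) [0.62545714 0.14612147 0.10975804]
```

View pics/w2.png

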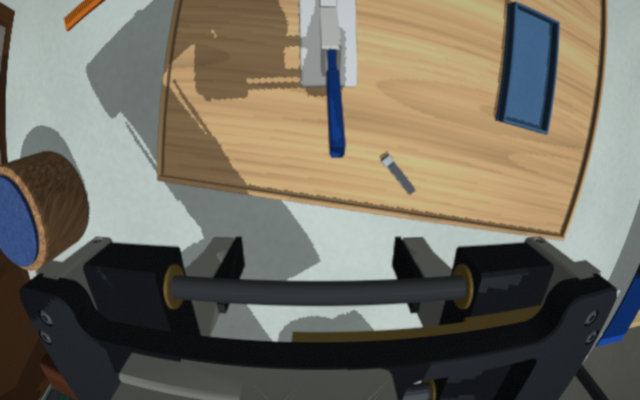

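The wrist view shows the holder at (325,60), the handle running (332,60) to (337,155), and the clipper at (397,172). The yaws agree at about 0.178 rad. The grip point comes out at (0.502, 0.1145, 0.144), and the expected height is also 0.144. I go over it, then down.

Emit:
send_rows(
  motion=[
    {"offset": [4, 0.7, 0], "turn": -1.1},
    {"offset": [7.9, 1.35, 0], "turn": -1.1},
    {"offset": [7.9, 1.35, 4], "turn": -1.1},
    {"offset": [7.9, 1.35, 8], "turn": -1.1},
    {"offset": [7.9, 1.35, 11], "turn": -1.1},
    {"offset": [7.9, 1.35, 12.2], "turn": -1.1},
    {"offset": [7.9, 1.35, 12.2], "turn": -1.1},
    {"offset": [7.9, 1.35, 12.2], "turn": -1.1},
  ],
)

```text
t: 3.1
eef_pos: [0.5021, 0.1148, 0.3038]
ee_rot: [-3.142, -0.001, 0.178]
force: [0.5, 0.6, 1.4]
width: 0.0877
```

Run:
```python
from h import *
s=get_state(); print(s["eef_pos"],s["ee_rot"],s["force"])
d=grab_frame("wrist"); cv2.imwrite("pics/w3.png",d["frame"])
P=wcloud(d); hsv=cv2.cvtColor(d["frame"],cv2.COLOR_BGR2HSV)
bl=(abs(P[...,0]-.53)<.13)&(abs(P[...,1]-.12)<.07)&(hsv[...,0]>105)&(hsv[...,0]<130)&(hsv[...,1]>150)&(P[...,2]>.08)&(P[...,2]<.22)
Q=P[bl]; print(len(Q),Q.min(0),Q.max(0),cv2.minAreaRect(Q[:,:2].astype(np.float32)))
```

```text
[0.50213503 0.11476646 0.30381718] [-3.14155357e+00 -1.37041014e-03  1.78431064e-01] [0.53055126 0.58336916 1.40602587]
2740 [0.48186978 0.10587188 0.09976974] [0.55579446 0.12652469 0.20623185] ((0.5193666219711304, 0.11730826646089554), (0.07427835464477539, 0.01081360038369894), 10.718194961547852)
```

View pics/w3.png

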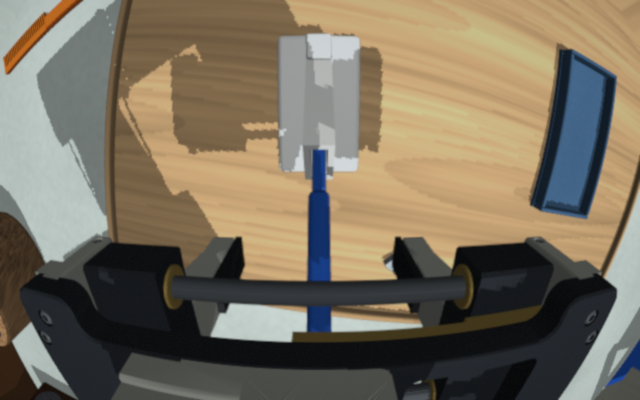

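The comb lies centred between the jaws, at (320,250) in the picture. Closing now.

Emit:
send_rows(
  motion=[
    {"offset": [0, 0, 0], "turn": 0},
    {"offset": [0, 0, 0], "turn": 0},
    {"offset": [0, 0, 0], "turn": 0},
    {"offset": [0, 0, 0], "turn": 0},
    {"offset": [0, 0, 0], "turn": 0},
    {"offset": [0, 0, 0], "turn": 0},
    {"offset": [0, 0, 0], "turn": 0},
    {"offset": [0, 0, 0], "turn": 0},
  ],
  hand=-1,
  squeeze=20,
)

```text
t: 3.95
eef_pos: [0.5015, 0.1138, 0.3026]
ee_rot: [3.142, 0.0, 0.177]
force: [0.2, -0.0, 0.3]
width: 0.0296
```

Emit:
send_rows(
  motion=[
    {"offset": [-0.5, 0, -0.5], "turn": 0},
    {"offset": [-1, 0, -1], "turn": 0},
    {"offset": [-1.5, 0, -1.5], "turn": 0},
    {"offset": [-2, 0, -2], "turn": 0},
    {"offset": [-2, 0, -2], "turn": 0},
  ],
)

```text
t: 4.45
eef_pos: [0.4813, 0.1102, 0.3237]
ee_rot: [-3.141, -0.001, 0.177]
force: [0.1, -1.1, -0.5]
width: 0.0118
```

The jaws were still closing when I started to draw, so I check where the grip landed.

```bash
cat > look.py <<'E'
from h import *
import sys
s=get_state(); print(s["t"],s["eef_pos"].round(4),s["ee_rot"].round(3),s["force"].round(1),s["width"])
for n in ("top","side","wrist"):
    d=grab_frame(n); P=wcloud(d) if n=="wrist" else cloud(d); hsv=cv2.cvtColor(d["frame"],cv2.COLOR_BGR2HSV)
    if n in sys.argv: cv2.imwrite(f"pics/{n}_{s['t']:.2f}.png",d["frame"])
    c=s["eef_pos"]
    bl=(np.linalg.norm(P[...,:2]-c[:2],axis=2)<.2)&(hsv[...,0]>105)&(hsv[...,0]<130)&(hsv[...,1]>150)&(P[...,2]>.07)&(P[...,2]<c[2]-.1)
    Q=P[bl]
    if len(Q)<20: print(n,len(Q)); continue
    V=np.linalg.svd(Q-Q.mean(0),full_matrices=False)[2][0]; h=np.array([np.cos(s["ee_rot"][2]),np.sin(s["ee_rot"][2])])
    if V[:2]@h<0: V=-V
    H=(Q[:,:2]-c[:2])@h
    print(n,len(Q),"pitch",np.degrees(np.arcsin(V[2])).round(1),"yaw",np.degrees(np.arctan2(V[1],V[0])).round(1),"h",np.percentile(H,[0,1,99,100]).round(4),"z",np.percentile(Q[:,2],[0,1,99,100]).round(4),"mean",Q.mean(0).round(4))
E
python3 look.py
```

```text
4.45 [0.4813 0.1102 0.3237] [-3.141e+00 -1.000e-03  1.770e-01] [ 0.1 -1.1 -0.5] 0.0117900092123276
top 0
side 92 pitch -52.1 yaw 5.9 h [0.0126 0.0129 0.0721 0.0726] z [0.0876 0.089  0.1666 0.1674] mean [0.522  0.1203 0.1271]
wrist 3380 pitch -44.7 yaw 10.3 h [-0.018  -0.0157  0.0738  0.0757] z [0.0997 0.1031 0.1907 0.1916] mean [0.5035 0.1141 0.1537]
```

The comb hardly moved out, so the grip is high on the handle. I open, go back and grip again, this time waiting for the fingers to close.

Emit:
send_rows(
  motion=[
    {"offset": [0, 0, 0], "turn": 0},
    {"offset": [0, 0, 0], "turn": 0},
    {"offset": [0, 0, 0], "turn": 0},
    {"offset": [1, 0, 1], "turn": 0},
    {"offset": [2, 0, 2], "turn": 0},
    {"offset": [2.1, 0, 2.1], "turn": 0},
    {"offset": [2.1, 0, 2.1], "turn": 0},
  ],
  hand=-0.4,
)

```text
t: 5.3
eef_pos: [0.5028, 0.114, 0.3005]
ee_rot: [3.141, 0.002, 0.177]
force: [-0.4, 0.1, 0.4]
width: 0.0262
```

```bash
python3 look.py wrist
```

```text
5.3 [0.5028 0.114  0.3005] [3.141e+00 2.000e-03 1.770e-01] [-0.4  0.1  0.4] 0.02615364279825494
top 6
side 57 pitch -55.9 yaw 2.2 h [0.0117 0.0119 0.0489 0.0504] z [0.0929 0.0937 0.1415 0.1435] mean [0.5318 0.1223 0.1171]
wrist 2724 pitch -44.4 yaw 10.0 h [-0.0195 -0.0182  0.0526  0.0538] z [0.1001 0.1017 0.1712 0.1722] mean [0.5168 0.1163 0.1392]
```

Emit:
send_rows(
  motion=[
    {"offset": [0, 0, 0], "turn": 0},
    {"offset": [0, 0, 0], "turn": 0},
    {"offset": [0, 0, 0], "turn": 0},
    {"offset": [0, 0, 0], "turn": 0},
    {"offset": [0, 0, 0], "turn": 0},
    {"offset": [0, 0, 0], "turn": 0},
    {"offset": [0, 0, 0], "turn": 0},
    {"offset": [0, 0, 0], "turn": 0},
  ],
  hand=-1,
)

```text
t: 6.25
eef_pos: [0.5025, 0.114, 0.3019]
ee_rot: [-3.142, -0.0, 0.177]
force: [-3.0, -0.1, 5.2]
width: 0.012
```

```bash
python3 look.py
```

```text
6.25 [0.5025 0.114  0.3019] [-3.142 -0.     0.177] [-3.  -0.1  5.2] 0.01195074132709818
top 8
side 57 pitch -57.5 yaw 2.4 h [0.0128 0.0128 0.0495 0.0511] z [0.0812 0.0852 0.1409 0.1413] mean [0.532  0.122  0.1158]
wrist 2927 pitch -44.4 yaw 10.1 h [-0.0197 -0.0181  0.0528  0.0541] z [0.0995 0.1017 0.1713 0.1728] mean [0.5159 0.1162 0.1399]
```

Emit:
send_rows(
  motion=[
    {"offset": [-0.6, 0, -0.6], "turn": 0},
    {"offset": [-1.4, 0, -1.4], "turn": 0},
    {"offset": [-2.2, 0, -2.2], "turn": 0},
    {"offset": [-3, 0, -3], "turn": 0},
    {"offset": [-3, 0, -3], "turn": 0},
    {"offset": [-3, 0, -3], "turn": 0},
  ],
)

```text
t: 7.0
eef_pos: [0.4725, 0.1087, 0.332]
ee_rot: [-3.141, -0.0, 0.177]
force: [0.9, 0.1, -1.1]
width: 0.0116
```

```bash
python3 look.py
```

```text
7.0 [0.4725 0.1087 0.332 ] [-3.141 -0.     0.177] [ 0.9  0.1 -1.1] 0.011599396823634913
top 5
side 112 pitch -50.0 yaw 6.6 h [0.0111 0.0128 0.0818 0.0827] z [0.085  0.0895 0.172  0.175 ] mean [0.5164 0.1184 0.1289]
wrist 3439 pitch -44.4 yaw 10.1 h [-0.0194 -0.0176  0.0827  0.0848] z [0.0995 0.1024 0.2008 0.2023] mean [0.4945 0.1124 0.1615]
```

Emit:
send_rows(
  motion=[
    {"offset": [-0.8, 0, -0.8], "turn": 0},
    {"offset": [-1.6, 0, -1.6], "turn": 0},
    {"offset": [-2.4, 0, -2.4], "turn": 0},
    {"offset": [-3.2, 0, -3.2], "turn": 0},
    {"offset": [-3.2, 0, -3.2], "turn": 0},
    {"offset": [-3.2, 0, -3.2], "turn": 0},
  ],
)

```text
t: 7.75
eef_pos: [0.4411, 0.1031, 0.3641]
ee_rot: [-3.141, -0.001, 0.177]
force: [0.2, 0.6, -1.0]
width: 0.012
```

```bash
python3 look.py wrist; python3 -c "
import cv2,glob
from h import *
d=grab_frame('side')['frame']; a=cv2.resize(d[170:270,250:370],None,fx=5,fy=5,interpolation=cv2.INTER_CUBIC); cv2.imwrite('pics/s2.png',a)"; ls pics
```

```text
7.75 [0.4411 0.1031 0.3641] [-3.141e+00 -1.000e-03  1.770e-01] [ 0.2  0.6 -1. ] 0.011979344722287202
top 4
side 161 pitch -49.4 yaw 7.1 h [0.0112 0.012  0.1023 0.1068] z [0.0947 0.1002 0.2063 0.2634] mean [0.4961 0.1146 0.1488]
wrist 3676 pitch -44.5 yaw 10.2 h [-0.0191 -0.0178  0.1049  0.1084] z [0.1076 0.112  0.2328 0.2347] mean [0.4678 0.1076 0.1885]
c1.png
s2.png
side1.png
top1.png
w1.png
w2.png
w3.png
wrist_5.30.png
wrist_7.75.png
```

View pics/s2.png

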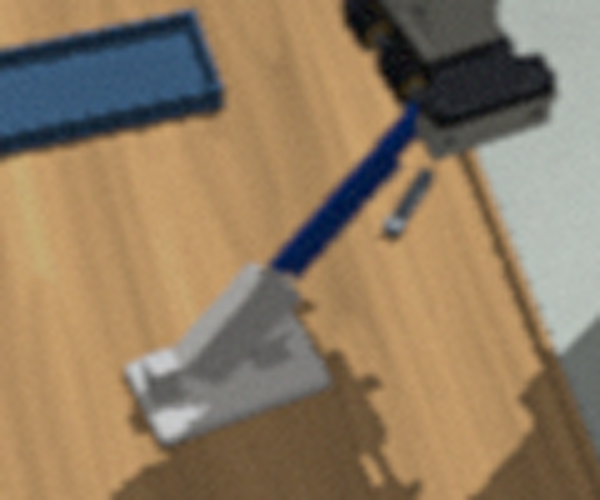

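The toothed part is now clear of the socket mouth: in the crop the tip (285,265) is just above the mouth (270,275), and the pitch is still -44.5°. The tool cannot tilt, so I will turn the comb in the grip. I rest its toothed edge on the fixed holder's upper lip (z about 0.105) and lower the gripper along an arc around that contact.

Emit:
send_rows(
  motion=[
    {"offset": [0, 0, -1.6], "turn": 0},
    {"offset": [0, 0, -3.2], "turn": 0},
    {"offset": [2.4, 0, -3.2], "turn": 0},
    {"offset": [4.7, 0, -3.2], "turn": 0},
    {"offset": [4.7, 0, -2], "turn": 0},
    {"offset": [4.7, 0, -1.0], "turn": 0},
    {"offset": [4.7, 0, -0.4], "turn": 0},
    {"offset": [4.7, 0, -0.4], "turn": 0},
  ],
)

```text
t: 8.75
eef_pos: [0.4872, 0.1112, 0.3667]
ee_rot: [3.141, 0.002, 0.177]
force: [-0.8, -0.0, -0.6]
width: 0.0121
```

```bash
python3 look.py
```

```text
8.75 [0.4872 0.1112 0.3667] [3.141e+00 2.000e-03 1.770e-01] [-0.8 -0.  -0.6] 0.01211115145587679
top 9
side 169 pitch -48.7 yaw 8.3 h [0.012  0.0129 0.1024 0.1041] z [0.0998 0.1013 0.2087 0.2122] mean [0.5425 0.1227 0.152 ]
wrist 3739 pitch -44.1 yaw 10.1 h [-0.0196 -0.0181  0.1055  0.1089] z [0.1134 0.1167 0.2368 0.2384] mean [0.5146 0.1159 0.1922]
```

Emit:
send_rows(
  motion=[
    {"offset": [0, 0, 0.2], "turn": 0},
    {"offset": [-0.6, 0, 0.7], "turn": 0},
    {"offset": [-1.25, 0, 1.3], "turn": 0},
    {"offset": [-1.8, 0, 1.9], "turn": 0},
    {"offset": [-2.4, 0, 2.5], "turn": 0},
    {"offset": [-2.4, 0, 2.5], "turn": 0},
  ],
)

```text
t: 9.5
eef_pos: [0.463, 0.1068, 0.3418]
ee_rot: [3.141, 0.001, 0.177]
force: [0.4, -0.3, 0.1]
width: 0.0117
```

```bash
python3 look.py
```

```text
9.5 [0.463  0.1068 0.3418] [3.141e+00 1.000e-03 1.770e-01] [ 0.4 -0.3  0.1] 0.011728294068957425
top 10
side 113 pitch -30.0 yaw 9.2 h [0.0106 0.0107 0.1257 0.1267] z [0.1066 0.1116 0.1845 0.1846] mean [0.528  0.121  0.1524]
wrist 4400 pitch -28.7 yaw 10.2 h [-0.0247 -0.0232  0.1282  0.1314] z [0.1196 0.1221 0.2054 0.2067] mean [0.5022 0.1136 0.1708]
```

Emit:
send_rows(
  motion=[
    {"offset": [-0.5, 0, 0.7], "turn": 0},
    {"offset": [-0.95, 0, 1.4], "turn": 0},
    {"offset": [-1.35, 0, 2.1], "turn": 0},
    {"offset": [-1.7, 0, 2.8], "turn": 0},
    {"offset": [-2.0, 0, 3.6], "turn": 0},
    {"offset": [-2.3, 0, 4.4], "turn": 0},
    {"offset": [-2.5, 0, 5.2], "turn": 0},
    {"offset": [-2.5, 0, 5.2], "turn": 0},
  ],
)

```text
t: 10.45
eef_pos: [0.4388, 0.1024, 0.2894]
ee_rot: [3.141, 0.002, 0.177]
force: [-0.7, -0.6, -0.4]
width: 0.0119
```

```bash
python3 look.py
```

```text
10.45 [0.4388 0.1024 0.2894] [3.141e+00 2.000e-03 1.770e-01] [-0.7 -0.6 -0.4] 0.011897567888371596
top 19
side 125 pitch -2.5 yaw 9.4 h [0.0106 0.0124 0.1446 0.1455] z [0.116  0.1175 0.1416 0.1815] mean [0.5132 0.118  0.1317]
wrist 5684 pitch -2.3 yaw 10.2 h [-0.037  -0.0336  0.1286  0.1307] z [0.116  0.1334 0.142  0.1464] mean [0.4902 0.1114 0.1376]
```

Emit:
send_rows(
  motion=[
    {"offset": [0, 0, 0.3], "turn": 0},
    {"offset": [0, 0, 0.6], "turn": 0},
    {"offset": [0, 0, 0.6], "turn": 0},
    {"offset": [0, 0, 0.6], "turn": 0},
  ],
)

```text
t: 11.0
eef_pos: [0.4395, 0.1028, 0.2846]
ee_rot: [3.142, 0.0, 0.177]
force: [-0.6, -0.2, 0.3]
width: 0.0121
```

```bash
python3 look.py
```

```text
11.0 [0.4395 0.1028 0.2846] [3.142 0.    0.177] [-0.6 -0.2  0.3] 0.012065957773846132
top 22 pitch -0.6 yaw 10.3 h [-0.0428 -0.0422  0.1476  0.1482] z [0.1291 0.1293 0.138  0.1381] mean [0.4753 0.1089 0.1342]
side 138 pitch -1.1 yaw 8.6 h [0.0128 0.0151 0.1448 0.1451] z [0.1135 0.1136 0.1656 0.1809] mean [0.5149 0.1184 0.1287]
wrist 5786 pitch -0.0 yaw 10.2 h [-0.0385 -0.035   0.1268  0.1284] z [0.1118 0.1314 0.1361 0.1419] mean [0.4913 0.1118 0.1342]
```

Emit:
send_rows(
  motion=[
    {"offset": [0, 0, -1.5], "turn": 0},
    {"offset": [0, 0, -4], "turn": 0},
    {"offset": [0, 0, -6.5], "turn": 0},
    {"offset": [0, 0, -6.5], "turn": 0},
    {"offset": [0, 0, -6.5], "turn": 0},
  ],
)

```text
t: 11.65
eef_pos: [0.4394, 0.1027, 0.3499]
ee_rot: [-3.141, -0.001, 0.177]
force: [1.0, 0.1, -0.5]
width: 0.0116
```

```bash
python3 look.py
```

```text
11.65 [0.4394 0.1027 0.3499] [-3.141e+00 -1.000e-03  1.770e-01] [ 1.   0.1 -0.5] 0.011617803630711004
top 16
side 140 pitch -1.3 yaw 9.6 h [0.0107 0.0125 0.1437 0.1455] z [0.1771 0.1792 0.2012 0.2033] mean [0.5181 0.1186 0.1928]
wrist 5760 pitch -0.3 yaw 10.2 h [-0.0388 -0.0354  0.1266  0.1283] z [0.1737 0.1954 0.2    0.2497] mean [0.4907 0.1115 0.1981]
```

It is level, and the grip sits at the handle middle (extent -43 to 148 mm). I firm the grip and carry it to the dish.

Emit:
send_rows(
  motion=[
    {"offset": [0.2, 1.5, 0], "turn": 0.4},
    {"offset": [0.7, 5, 0], "turn": 1.4},
    {"offset": [1.2, 8.5, 0], "turn": 2.4},
    {"offset": [1.7, 12, 0], "turn": 3.4},
    {"offset": [2.2, 15.5, 0], "turn": 4.4},
    {"offset": [2.7, 19, 0], "turn": 5.4},
    {"offset": [3.2, 22.5, 0], "turn": 6.4},
    {"offset": [3.6, 25.5, 0], "turn": 7.4},
  ],
  squeeze=35,
)

```text
t: 12.6
eef_pos: [0.5201, -0.1436, 0.3485]
ee_rot: [3.142, 0.002, 0.047]
force: [0.2, 1.3, -0.4]
width: 0.0116
```

```bash
python3 -c "
from h import *
s=get_state();print(s['eef_pos'],s['ee_rot'])
y=s['ee_rot'][2];d=np.array([.528,-.166])-s['eef_pos'][:2]
print('x',d@[np.cos(y),np.sin(y)],'y',d@[np.sin(y),-np.cos(y)],'turn',-np.degrees(.047-y))"
```

```text
[ 0.52005509 -0.1436239   0.34851227] [3.14152714e+00 1.94493423e-03 4.67130619e-02]
x 0.006891362562200368 y 0.022722691227935965 turn -0.01644034225522458
```

Emit:
send_rows(
  motion=[
    {"offset": [0.3, 1.2, 0], "turn": 0},
    {"offset": [0.7, 2.3, 0], "turn": 0},
    {"offset": [0.7, 2.3, 0], "turn": 0},
    {"offset": [0.7, 2.3, 0], "turn": 0},
    {"offset": [0.7, 2.3, 0], "turn": 0},
    {"offset": [0.7, 2.3, 0], "turn": 0},
  ],
)

```text
t: 13.2
eef_pos: [0.5279, -0.1638, 0.3499]
ee_rot: [-3.142, -0.0, 0.049]
force: [-0.1, -0.2, -0.2]
width: 0.0119
```

```bash
python3 look.py
python3 - <<'E'
from h import *
d=grab_frame("wrist"); cv2.imwrite("pics/w9.png",d["frame"])
t=grab_frame("top"); cv2.imwrite("pics/t9.png",cv2.resize(t["frame"][70:240,250:440],None,fx=4,fy=3.5,interpolation=cv2.INTER_CUBIC)) 
for n,dd,P in(("w",d,wcloud(d)),("t",t,cloud(t))):
    hsv=cv2.cvtColor(dd["frame"],cv2.COLOR_BGR2HSV)
    m=(abs(P[...,0]-.625)<.12)&(abs(P[...,1]+.16)<.08)&(hsv[...,0]>90)&(hsv[...,0]<130)&(hsv[...,1]>110)&(P[...,2]<.05)
    print(n,m.sum(),cv2.minAreaRect(P[m][:,:2].astype(np.float32)))
E
```

```text
13.2 [ 0.5279 -0.1638  0.3499] [-3.142 -0.     0.049] [-0.1 -0.2 -0.2] 0.011878772294758018
top 16
side 77 pitch -0.0 yaw 2.1 h [0.0271 0.0279 0.1429 0.1452] z [0.1869 0.1881 0.2018 0.2037] mean [ 0.6116 -0.1573  0.1958]
wrist 6180 pitch -0.3 yaw 2.8 h [-0.0381 -0.0347  0.1273  0.1291] z [0.1746 0.1967 0.2009 0.208 ] mean [ 0.5827 -0.1616  0.1991]
w 12396 ((0.6231451034545898, -0.16264772415161133), (0.17659464478492737, 0.08704971522092819), 2.1295325756073)
t 0 ((0.0, 0.0), (0.0, 0.0), 0.0)
```

View pics/w9.png

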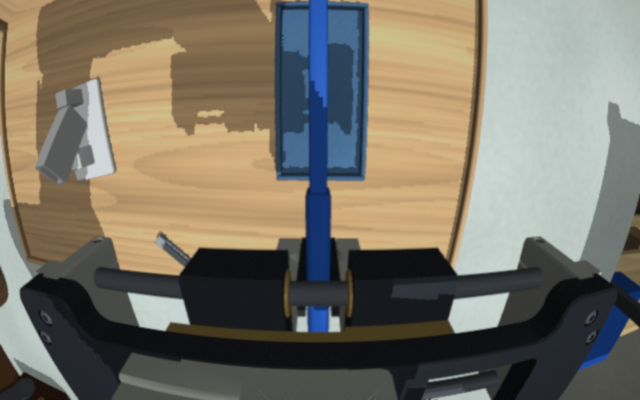

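View pics/t9.png

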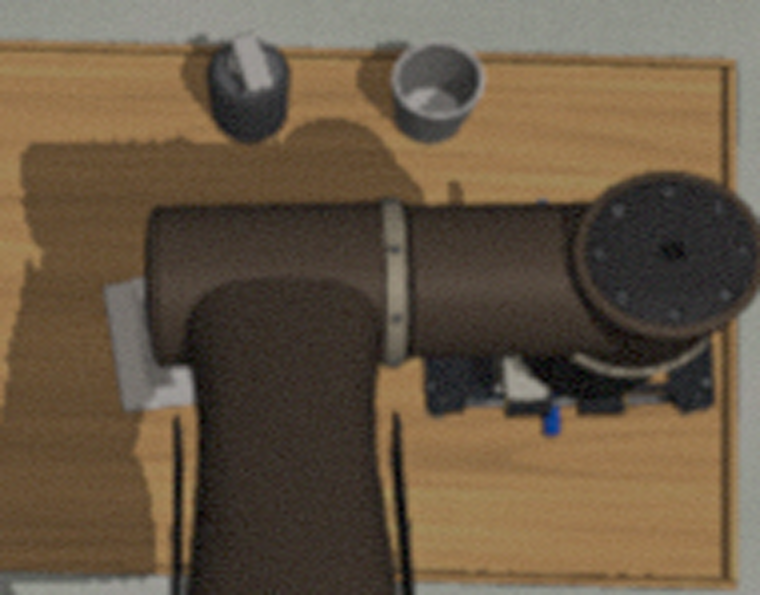

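The wrist view shows the comb lying lengthwise down the middle of the dish (dish x 277-367, comb about x 318). The top view shows the pump, cup and holder in place. I let it settle, check once more and hand in.

Emit:
send_rows(
  motion=[
    {"offset": [0, 0, 0], "turn": 0},
    {"offset": [0, 0, 0], "turn": 0},
    {"offset": [0, 0, 0], "turn": 0},
    {"offset": [0, 0, 0], "turn": 0},
    {"offset": [0, 0, 0], "turn": 0},
  ],
)

```text
t: 13.95
eef_pos: [0.528, -0.1646, 0.3496]
ee_rot: [-3.142, 0.0, 0.048]
force: [-0.4, 0.6, -0.3]
width: 0.0117
```

```bash
python3 look.py; python3 -c "
from station import *
print(abs(get_state()['qd']).max()); print(job_done())"
```

```text
13.95 [ 0.528  -0.1646  0.3496] [-3.142  0.     0.048] [-0.4  0.6 -0.3] 0.011718642556213946
top 16
side 74 pitch -0.3 yaw 2.2 h [0.0278 0.0299 0.1436 0.1457] z [0.185  0.1866 0.2025 0.2028] mean [ 0.6142 -0.1585  0.1952]
wrist 6169 pitch -0.3 yaw 2.8 h [-0.0383 -0.0345  0.1272  0.129 ] z [0.1746 0.1963 0.2007 0.2085] mean [ 0.5826 -0.1622  0.1988]
0.0016701363809852481
the job is handed in; nothing more can be done
None
```

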